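# Unlock and open the napkin dispenser with its service key

## Task

The napkin dispenser is empty: push its blue-handled key through the slot in the front and press the hidden catch inside until the lid springs up, feeling your way, because the catch is plastic and must not be forced. Swing the lid right back until it rests open for refilling, and leave the key lying on the white trivet it came from. Handle the dispenser gently and leave the other things standing where they are.

Things in the scene. Friction and masses are not known exactly. Their poses are not given: they have to be found in the camera images.
- dispenser: Countertop napkin dispenser, fixed to the worktop: steel box 120 deep (its x) x 160 wide (its y), rim 90 high, black plastic lid on top (its top 98 high). Origin: centre of its underside on the worktop; x points from the front face (60 before the origin) to the back, z up. A black bezel 42 wide x 36 high, 10 proud of the front, frames the key slot. Turned by up to 0.3 rad.
- slot (a point): Mouth of the key slot: centre of the bezel's outer face, 70 in front of the dispenser's origin, 45 above the worktop. The clear passage is 16 wide x 13 high, with a 4 mm chamfer round the mouth, and runs level along the dispenser's +x. The flat push tab of the hidden spring catch stands across it somewhere 20 to 40 behind the mouth: it differs every time, find it by touch.
- passage_end (a point): Blind end of the key passage, 65.5 behind the mouth, never to be reached. The catch tab before it yields with about 3 N at first touch and 0.6 N more per mm; the bolt lets go after 6 to 7 mm of travel (7 N); a hard stop follows at 8.5 mm (8 N); over 16 N breaks it. Once let go, two pins slowly push the lid up: keep the tab pressed until it is seen to rise.
- hinge (a point): Middle of the lid's hinge line, which runs along the dispenser's y axis; 55 behind the dispenser's origin, 94 above the worktop.
- lid_lip (a point): Middle of the lower front edge of the lid's lip. The lip is 8 thick and 170 wide and stands 14 proud of the front face; this point lies 129 from the hinge line and moves with the lid.
- lid (a joint): Lid angle, rad: 0 to 0.03 shut and locked, about 0.55 after the pins have pushed it up (lip some 65 higher), 2.0 fully back at its stop. Damped hinge (0.4 N m s/rad); the lid weighs 0.27 kg, falls towards shut below 1.5 rad and sinks back to the stop by its own weight beyond 1.65. Closed fingers against the raised lip can push it up and back.
- key: The dispenser's service key, about 50 g, 135 long: blue plastic handle 60 long x 16 wide x 14 high and a round steel shaft of 8 mm diameter with a round tip. Origin: middle of the handle on its underside; x points along the shaft to the tip, z up as it lies. The handle spans x -30 to +30, the shaft's axis is 7 above the underside. It lies on the trivet, tip away from the robot.
- key_tip (a point): End of the key's shaft, 105 ahead of the key's origin, on the shaft's axis.
- key_middle (a point): Middle of the key's length on the shaft's axis, 37.5 ahead of the key's origin.
- trivet: White tile trivet, 130 (its x) x 190 (its y) x 8 high, fixed to the worktop, long side towards the robot's front-back direction. Origin: centre of its underside. It lies to the left or to the right of the dispenser.
- mug: Yellow mug with a handle, 92 x 127 x 95 high, standing on the other side of the dispenser from the trivet. Origin: underside, centre of its extents. Not to be moved.
- ramekin: Small white ramekin, 67 across, 40 high, origin at the centre of its underside. Not to be moved.

How it is judged:
On the way, in this order (a step that is already met when the one before it is completed fails the run):
1. with the key in the slot and pressing the catch, the lid is released and starts to rise (value of joint lid above 0.03 rad and contact force between key and dispenser above 1 N and x of key_tip in the frame of slot above 0.018 m and y of key_tip in the frame of slot between -0.008 and 0.008 m).
2. the lid is swung right back (value of joint lid above 1.7 rad), for 0.2 s.
At the end, for the whole second after the job is handed in: The lid stands fully back (more than 1.7 rad), and the released key lies still on the trivet, its middle over the tile (within 60 mm of the centre across it and 80 mm along it) (value of joint lid above 1.7 rad and x of key_middle in the frame of trivet between -0.06 and 0.06 m and y of key_middle in the frame of trivet between -0.08 and 0.08 m and height (world z) of key_middle below 0.03 m and contact force between key and trivet above 0.1 N and linear speed of key below 0.03 m/s); the robot touches nothing.
It fails at once if the key is forced against the dispenser, its catch or its lid with more than 16 N (contact force between key and dispenser above 16 N).
It fails at once if the hand pushes on the dispenser or its lid with more than 25 N (contact force between any of the fingers, the arm and dispenser above 25 N).
It fails at once if a bystander (mug or ramekin) is shifted by more than 20 mm (distance of any of mug, ramekin from where it was at the start of the episode above 0.02 m).
It also fails if it takes over 72 s, if anything falls off the work surface, if the arm or the gripper's body presses on something with over 40 N, if the wrist force passes 120 N, or if a joint passes its speed limit or range.

## Robot

A 6-joint arm with a two-finger parallel gripper is mounted at the origin on a cart in front of the work surface, level with it; the furniture and walls round the work are solid. World frame = base frame: x ahead of the robot, y to its left, z up, the work surface at z = 0. Lengths are in m, angles in rad, forces in N, time in s.
With the tool pointing down it reaches from about 0.325 to 0.775 m from the base axis. Payload 9.3 kg.
Tool frame: the origin (TCP) lies on the centre line of the jaws, within the pads' length; the fingertips stand 14 mm ahead of it and the grasp point (between the pads) lies 5 mm behind it (r.finger_overhang is the distance from the TCP to the fingertips, in m); z points along the fingers, y is the line along which they close (so a half turn about z gives the same grasp; the last joint's range is limited). The gripper opens to 85 mm and grips with 20 to 120 N. Pads are 22 mm wide; open, the fingers measure 114 mm over their backs; the gripper's body (76 mm by 85 mm) begins 54 mm behind the grasp point. The pads swing forward as they close: fully open they stand 13 mm farther back than shut.
Start: joints at [1.109, 0.259, 0.021, 1.334, 0, 1.418], TCP at [0.167, 0.524, 0.245] pointing down, gripper open.
Joint ranges: [-3.04, 3.04], [-0.91, 1.82], [-1.04, 1.36], [-1.92, 1.95], [-1.52, 1.45], [-3.14, 3.14]. Speed limits (rad/s): [2.22, 2.22, 2.79, 3.14, 3.14, 3.14].

## Interface

Orientations are given as a unit quaternion [x, y, z, w].
In Python, from rig import r gives the robot as it stands. The module is installed in compiled form; this text tells all that it offers. Calls block until the motion is done:
- r.goto(position, orientation): joint-space move of the TCP to a pose.
- r.line_to(position, attitude=None, velocity=0.15, f_stop=None): straight line of the TCP; attitude=None keeps the orientation; velocity is the mean speed in m/s. With f_stop (N) it stops when the force on the tool has changed by that much, and returns True; else False.
- r.goto_joints(angles): joint-space move.
- r.ungrasp() and r.close(): open the fingers fully, or close them until they stop; the grip force is fixed at half the most.
- r.hold(seconds).
- r.solve_ik(position, orientation): joint angles nearest the present ones, or None.
- r.state(): the state.
- r.grab_frame(name): name is "scene" or "top"; returns (picture, depth): 480x640x3 uint8, red, green, blue; 480x640 float32, m along the optical axis (not along the pixel's ray), 0 where there is no reading.
- r.camera_info(name): a dict with "intrinsics" (3x3 intrinsics, pixels), "k1" (the pictures are not rectified: a ray, as slopes to the right and down, at radius r is drawn at 1 + k1 r^2 times it, then the intrinsics apply), "R" (3x3) and "t" (3): a world point X has camera coordinates R X + t. Camera axes: x right, y down, z forward; pixel columns grow to the right and rows downward; lengths in m; the calibration is good to about 2 mm. A picture is of the moment at which its call begins. camera_info takes no time and is no camera call.
A pose or a line that the arm cannot do raises r.Unreachable and nothing moves.
- r.sign_off(): hands the job in; it is judged then, once.
The state is a dict: "time": time; "q": joint angles; "joint_vel": joint speeds; "tau": joint torques, N m; "tool_pos": TCP position; "ee_rot": TCP orientation; "wrist_force": force on the tool from outside, world axes, zero at the start; "wrist_torque": the same for the moment, N m; "width": finger opening in m; "gripper_force": force on a finger pad.
Only numpy, scipy, OpenCV 4.12 (cv2) and the standard library are available. Lean on these libraries where they do the work, as an engineer would, in place of code of your own. Each camera call takes 0.05 s, during which the arm holds its last target. There are 200 camera calls.

## Working session

There is one attempt and no reset: what is moved stays moved. The work goes in short steps, each a Python script; the robot and the scene stay as the last script left them, time stands still between calls to the robot, and variables do not carry over. Pictures are saved under pics/ and viewed, at most 10 in all, crops included, and the job is handed in when it is done.

```bash
ls; mkdir -p pics; cat > h.py <<'E'
import numpy as np, cv2
from rig import r
def und(n,pts):
    c=r.camera_info(n);K=np.array(c["intrinsics"]);k=c["k1"]
    return cv2.undistortPoints(np.array(pts,float).reshape(-1,1,2),K,np.array([k,0,0,0.])).reshape(-1,2)
def ray(n,p):
    c=r.camera_info(n);R=np.array(c["R"]);t=np.array(c["t"])
    s=und(n,[p])[0];d=R.T@np.array([s[0],s[1],1.]);return -R.T@t,d
def onz(n,p,z):
    o,d=ray(n,p);return o+d*(z-o[2])/d[2]
def cloud(n,dep):
    c=r.camera_info(n);R=np.array(c["R"]);t=np.array(c["t"])
    v,u=np.mgrid[0:480,0:640];s=und(n,np.stack([u.ravel(),v.ravel()],1))
    P=np.c_[s,np.ones(len(s))]*dep.reshape(-1,1)
    return ((P-t)@R).reshape(480,640,3)
def tri(a,b):
    (o1,d1),(o2,d2)=ray(*a),ray(*b)
    A=np.c_[d1,-d2];x=np.linalg.lstsq(A,o2-o1,rcond=None)[0]
    p,q=o1+d1*x[0],o2+d2*x[1];return (p+q)/2,np.linalg.norm(p-q)
E
python3 - <<'E'
from h import *
for n in("scene","top"):
    p,d=r.grab_frame(n);cv2.imwrite(f"pics/{n}0.png",p[...,::-1]);np.savez(f"{n}0.npz",p=p,d=d)
    c=r.camera_info(n);R=np.array(c["R"]);print(n,-R.T@np.array(c["t"]),R[2],c["k1"],(d>0).mean())
s=r.state();print({k:np.round(s[k],3) for k in s},r.finger_overhang)
E
```

```text
pics
scene [0.11069132 0.7982005  0.6020364 ] [ 0.45720066 -0.74087823 -0.49200306] -0.11020863573196431 0.9885709635416666
top [ 0.41788462 -0.01623989  1.51737006] [ 0.12367232  0.00294435 -0.99231874] -0.08920099560437685 0.9958365885416667
{'time': np.float64(0.1), 'q': array([ 1.109,  0.259,  0.021,  1.334, -0.   ,  1.418]), 'joint_vel': array([ 0.001, -0.002,  0.003, -0.001,  0.002, -0.   ]), 'tau': array([ 4.0000e-03, -5.5669e+01,  3.4507e+01,  1.2000e-02, -0.0000e+00,
       -0.0000e+00]), 'tool_pos': array([0.167, 0.524, 0.245]), 'ee_rot': array([ 0.154,  0.988, -0.001, -0.   ]), 'wrist_force': array([ 0.298,  0.206, -0.958]), 'wrist_torque': array([-0.014, -0.001, -0.002]), 'gripper_force': np.float64(0.0), 'width': np.float64(0.086)} 0.014
```

View pics/scene0.png

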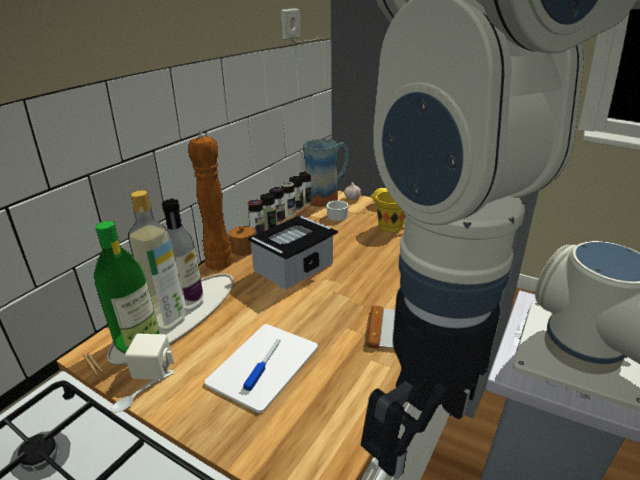

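View pics/top0.png

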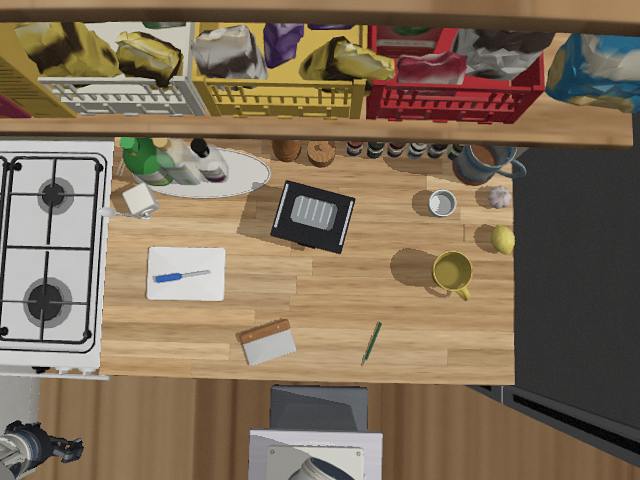

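Scene view: the key (blue) is on the white trivet at about (262,365), and the dispenser at (293,250) has its bezel at (311,262). Top view: trivet is at (186,274), key at (155–210, 278–272), dispenser lid at (313,216), mug at (453,272) and ramekin at (442,203).

```bash
python3 - <<'E'
from h import *
D={n:np.load(n+"0.npz") for n in("scene","top")}
C={n:cloud(n,D[n]["d"]) for n in D}
hsv={n:cv2.cvtColor(D[n]["p"],cv2.COLOR_RGB2HSV) for n in D}
def rect(P):
    (c,s,a)=cv2.minAreaRect((P[:,:2]*1000).astype(np.float32)); return np.round(c,1),np.round(s,1),round(a,1)
def box(n,u0,u1,v0,v1):
    m=np.zeros((480,640),bool);m[v0:v1,u0:u1]=1;return m
for n,bk,bt,bd in(("scene",(240,290,335,395),(200,322,320,415),(245,345,212,295)),("top",(150,215,262,290),(140,235,240,310),(265,360,175,258))):
    H=hsv[n];Z=C[n][...,2]
    m=box(n,*bk)&(H[...,0]>100)&(H[...,0]<130)&(H[...,1]>140)
    P=C[n][m];print(n,"handle",m.sum(),np.median(P,0).round(4),np.percentile(P[:,2],[5,50,95]).round(4),rect(P))
    m=box(n,*bt)&(Z>.004)&(Z<.013);P=C[n][m];print(" trivet",rect(P),np.median(P[:,2]))
    m=box(n,*bd)&(Z>.08)&(Z<.115);P=C[n][m];print(" lid",rect(P),np.percentile(P[:,2],[5,50,95]).round(4))
    m=box(n,*bd)&(Z>.02)&(Z<.08);P=C[n][m];print(" body",m.sum(),P.min(0),P.max(0))
    p=D[n]["p"][...,::-1]
    print("table z",np.median(C[n][box(n,*((340,370,260,280) if n=="scene" else (250,280,270,300)))][:,2]))
a=cv2.resize(D["scene"]["p"][205:405,190:350,::-1],None,fx=3,fy=3,interpolation=2)
b=cv2.resize(D["top"]["p"][170:310,140:365,::-1],None,fx=3.5,fy=3.5,interpolation=2)
cv2.imwrite("pics/cs.png",a);cv2.imwrite("pics/ct.png",b)
# gripper clearance things: shelf height
Z=C["top"];print("shelf",np.median(Z[120:134,300:500].reshape(-1,3),0),Z[120:134,300:500,0].min())
for u,v in((453,272),(442,203),(490,160),(210,165),(320,150)):print((u,v),Z[v,u].round(3))
E
```

```text
scene handle 266 [0.505  0.3745 0.021 ] [0.0153 0.021  0.0234] (array([325.4, 580.5]), array([ 38.9, 610.4]), 41.0)
 trivet (array([582.9, 322.4]), array([255.7, 207.5]), 1.0) 0.007852132572001343
 lid (array([721.6,   2.9]), array([172.2, 278.5]), 75.9) [0.0818 0.0975 0.1002]
 body 2529 [ 0.58178956 -0.28450988  0.02001553] [0.88485167 0.11124089 0.07996321]
table z -0.0005683340071755414
top handle 138 [0.51   0.368  0.0216] [0.0172 0.0216 0.0276] (array([474.1, 189.7]), array([425.9,  29.6]), 78.7)
 trivet (array([519.6, 327.7]), array([170.2, 236.3]), 1.6) 0.0081836503580663
 lid (array([655.2,  19.7]), array([170.2, 137.9]), 76.1) [0.0821 0.0979 0.1041]
 body 138 [ 0.58693497 -0.03213395  0.02860412] [0.70893564 0.07094217 0.07998024]
table z 0.00013009521818413015
shelf [ 0.65366418 -0.10043158  0.78719508] 0.417884619663306
(453, 272) [ 0.541 -0.327  0.004]
(442, 203) [ 0.711 -0.298  0.011]
(490, 160) [ 0.826 -0.422  0.004]
(210, 165) [0.753 0.25  0.173]
(320, 150) [0.825 0.007 0.057]
```

View pics/cs.png

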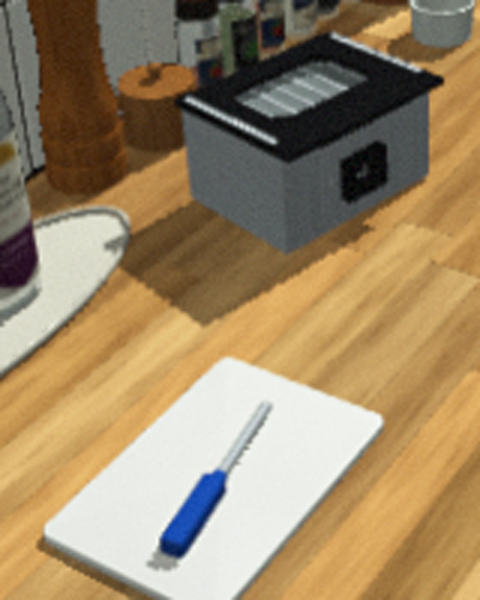

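View pics/ct.png

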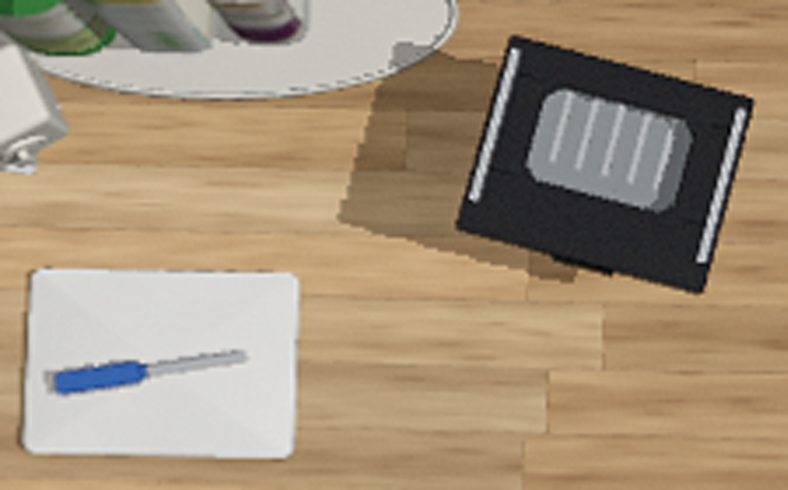

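Crop readings: the key's handle runs (54,383)→(147,371) and its tip is at (246,356) in the top crop; in the scene crop the tip is at (267,405). The lid corners are clear in both crops, and the bezel centre is at (363,171) in the scene crop.

```bash
cat >> h.py <<'E'
from scipy.spatial.transform import Rotation as Ro
def down(psi,flip=False,pitch=0.):
    """tool down, closing axis across heading psi; pitch>0 tilts fingers forward along heading"""
    h=np.array([np.cos(psi),np.sin(psi),0]);y=np.array([-h[1],h[0],0])*(-1 if flip else 1)
    z=np.cos(pitch)*np.array([0,0,-1.])+np.sin(pitch)*h
    return Ro.from_matrix(np.c_[np.cross(y,z),y,z]).as_quat()
E
python3 - <<'E'
from h import *
S=lambda x,y:("scene",((x+.5)/3-.5+190,(y+.5)/3-.5+205))
T=lambda x,y:("top",((x+.5)/3.5-.5+140,(y+.5)/3.5-.5+170))
for nm,a,b in(("tip",S(267,405),T(246,356)),("junction",S(222,474),T(147,371)),
 ("lidFL",S(291,159),T(458,229)),("lidFR",S(442,80),T(703,293)),("lidBR",S(333,36),T(752,100)),("lidBL",S(180,99),T(513,37)),
 ("trFL",S(47,540),T(22,452)),("trBL",S(230,358),T(32,270)),("trBR",S(382,420),T(298,272))):
    p,e=tri(a,b);print(nm,p.round(4),round(e,4))
print("tipz",onz(*T(246,356),.015),onz(*S(267,405),.015));
print("h back/front top",onz(*T(54,383),.022),onz(*T(147,371),.022))
print("h scene junction",onz(*S(222,474),.018))
for z in(.098,):
  for q in((458,229),(703,293),(752,100),(513,37)):print("lid",onz(*T(*q),z).round(4))
  for q in((291,159),(442,80),(333,36),(180,99)):print("lidS",onz(*S(*q),z).round(4))
print("trivet",*[onz(*T(*q),.008)[:2].round(4) for q in((22,452),(32,270),(298,272),(294,458))])
print("bezel scene z=.045",onz(*S(363,171),.045))
for f in(0,1):
  for nm,p,psi in(("pick",[.51,.37,.0235],-1.43),("ins",[.48,.06,.0535],-.245),("pre",[.44,.07,.0535],-.245)):
    q=r.solve_ik(p,down(psi,f));print(f,nm,None if q is None else np.round(q,2))
E
```

```text
tip [0.5272 0.2682 0.0146] 0.0005
junction [0.514  0.3362 0.017 ] 0.0024
lidFL [0.6081 0.1153 0.0968] 0.0022
lidFR [ 0.5705 -0.047   0.0963] 0.0004
lidBR [ 0.6986 -0.0786  0.0926] 0.0057
lidBL [0.7377 0.0824 0.0969] 0.0041
trFL [0.4896 0.4388 0.0646] 0.0904
trBL [0.5309 0.3639 0.1317] 0.0916
trBR [ 0.5379  0.2173 -0.0269] 0.1166
tipz [0.52739447 0.26831817 0.015     ] [0.52667264 0.26847298 0.015     ]
h back/front top [0.50469754 0.40053898 0.022     ] [0.51472523 0.33567266 0.022     ]
h scene junction [0.51216916 0.3364983  0.018     ]
lid [0.6088 0.1157 0.098 ]
lid [ 0.5701 -0.047   0.098 ]
lid [ 0.7001 -0.077   0.098 ]
lid [0.7392 0.0835 0.098 ]
lidS [0.6058 0.1166 0.098 ]
lidS [ 0.5692 -0.0441  0.098 ]
lidS [ 0.6894 -0.07    0.098 ]
lidS [0.7341 0.0836 0.098 ]
trivet [0.4567 0.4245] [0.5848 0.4247] [0.5879 0.2356] [0.4577 0.2329]
bezel scene z=.045 [0.59792055 0.03232532 0.045     ]
0 pick [ 0.49  0.53 -0.15  0.9   0.    1.92]
0 ins [-0.05  0.29 -0.47  0.81  0.    0.2 ]
0 pre [-0.03  0.23 -0.55  0.79  0.    0.21]
1 pick [ 0.49  0.53 -0.15  0.9   0.   -1.22]
1 ins [-0.05  0.29 -0.47  0.81  0.   -2.95]
1 pre [-0.03  0.23 -0.55  0.79  0.   -2.93]
```

```bash
cat >> h.py <<'E'
PSI=-.235; XD=np.array([np.cos(PSI),np.sin(PSI),0]); YD=np.array([-np.sin(PSI),np.cos(PSI),0])
SLOT=np.array([.594,.0333,.045]); KPSI=-1.397; G=np.array([.508,.3776,.0235]); LT=.111 # grasp->tip
def snap(n,name,u0,u1,v0,v1,f):
    p,d=r.grab_frame(n);cv2.imwrite("pics/"+name,cv2.resize(p[v0:v1,u0:u1,::-1],None,fx=f,fy=f,interpolation=2));return p,d
def st():
    s=r.state();print(round(float(s["time"]),2),s["tool_pos"].round(4),s["wrist_force"].round(2),s["wrist_torque"].round(2),round(float(s["width"]),4));return s
E
python3 - <<'E'
from h import *
r.goto([*G[:2],.13],down(KPSI)); st()
print(r.line_to(G,f_stop=10,velocity=.1)); st()
r.close(); st()
r.line_to([*G[:2],.12]); st()
P=SLOT-XD*(LT+.035)
r.goto([P[0],P[1],.12],down(PSI)); st()
P[2]=.0535; r.line_to(P,velocity=.1); st()
p,d=snap("scene","pre.png",210,370,200,320,5)
p2,d2=snap("top","pret.png",270,370,190,310,5)
np.savez("pre.npz",p=p,d=d,p2=p2,d2=d2)
E
```

```text
1.54 [0.5073 0.3785 0.1306] [-0.34 -0.14 -0.32] [ 0.01  0.03 -0.04] 0.0852
False
2.76 [0.5084 0.3779 0.0242] [-0.57  0.4  -0.02] [-0.06 -0.06 -0.03] 0.0854
3.4 [0.5082 0.3777 0.0238] [-0.49 -0.4   4.03] [-0.07  0.08 -0.04] 0.0142
4.19 [0.5076 0.3774 0.119 ] [ 0.27 -0.23 -0.92] [0.05 0.01 0.05] 0.0147
5.7 [0.4522 0.0675 0.1198] [-0.37 -0.51 -1.58] [ 0.07  0.03 -0.01] 0.0145
6.52 [0.4523 0.0674 0.0538] [-0.31  0.15 -0.67] [-0.    0.   -0.01] 0.014
```

View pics/pre.png

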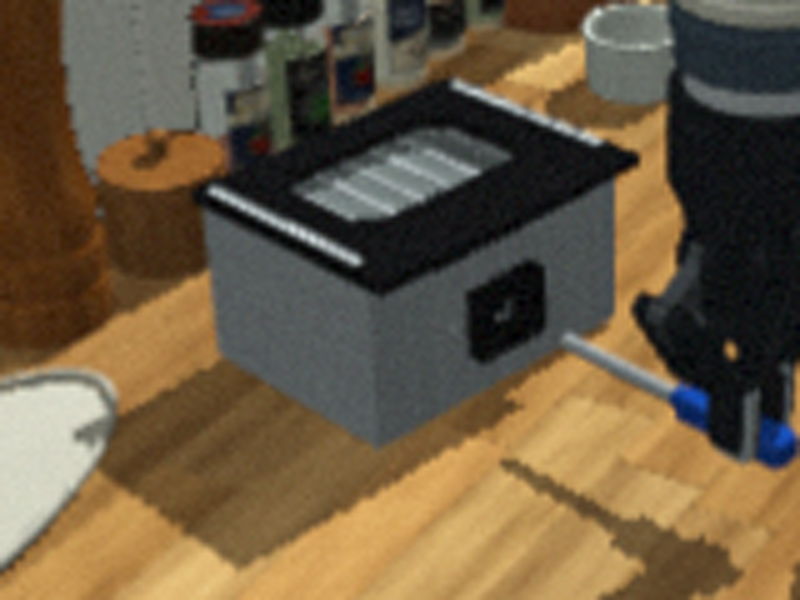

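View pics/pret.png

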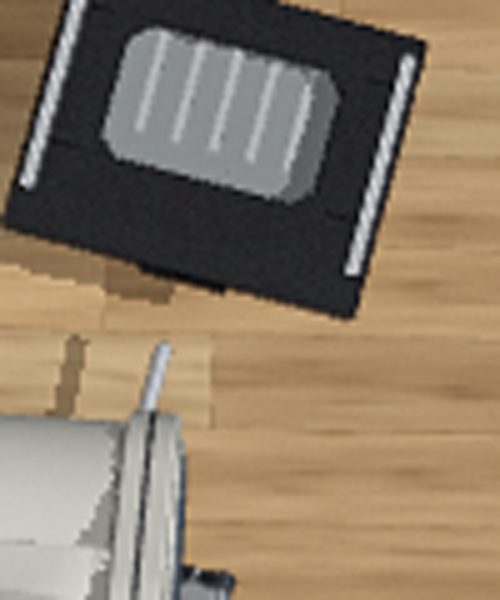

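The key is held level in front of the bezel. Its tip is at (566,340) in the scene crop and (165,347) in the top crop, and the slot centre is at (505,311) in the scene crop. I'll check the tip against the expected position.

```bash
python3 - <<'E'
from h import *
S=lambda x,y:("scene",((x+.5)/5-.5+210,(y+.5)/5-.5+200))
T=lambda x,y:("top",((x+.5)/5-.5+270,(y+.5)/5-.5+190))
t,e=tri(S(566,340),T(165,347));s=r.state();tp=s["tool_pos"]
dl=t-SLOT;print("tip",t.round(4),e,"in slot frame",dl@XD,dl@YD,dl[2],"tip-tcp",(t-tp)@XD,(t-tp)@YD,t[2]-tp[2])
# intersect slot ray with bezel face plane
for u,v in((505,311),(467,295),(546,262),(546,325),(474,362)):
    o,d=ray(*S(u,v));k=((SLOT-o)@XD)/(d@XD);p=o+k*d-SLOT;print("bezel pt y,z:",(p@YD).round(4),p[2].round(4))
m,_=tri(S(670,388),T(150,408));print("shaft back",m)
o,d=ray(*T(150,408));k=(.045-o[2])/d[2];b=o+k*d;o,d=ray(*T(165,347));a=o+d*(.045-o[2])/d[2];print("yaw shaft",np.arctan2(*(a-b)[[1,0]]))
E
```

```text
tip [0.5597 0.0418 0.0455] 0.0008283298575723285 in slot frame -0.0353231953479459 0.00027449770733140033 0.0005424348342606827 tip-tcp 0.1102209104213687 0.00011121428651245449 -0.008573409278535844
bezel pt y,z: 0.0041 0.0032
bezel pt y,z: 0.028 0.0226
bezel pt y,z: -0.0238 0.0178
bezel pt y,z: -0.0231 -0.017
bezel pt y,z: 0.0252 -0.0153
shaft back [0.5192371  0.04323302 0.03490545]
yaw shaft -0.21267376252048983
```

```bash
python3 - <<'E'
from h import *
T=lambda x,y:("top",((x+.5)/5-.5+270,(y+.5)/5-.5+190))
for q in((140,270),(225,291)):
    p=onz(*T(*q),.045)-SLOT;print(p@XD,p@YD)
D=np.load("pre.npz");d=D["d"];C=cloud("scene",d)-SLOT
X,Y,Z=C@XD,C@YD,C[...,2]
m=(abs(Z)<.03)&(abs(Y)<.075)&(X>-.012)&(X<.022)
f=m&(X>.006);print("front face x (expect .010)",np.median(X[m&(abs(Y)>.035)]),np.polyfit(Y[m&(abs(Y)>.035)],X[m&(abs(Y)>.035)],1))
b=(D["p"].max(-1)<60)&m&(abs(Y)<.035);print(b.sum(),"bez x",np.percentile(X[b],[10,50,90]),"y",np.percentile(Y[b],[1,5,50,95,99]),"z",np.percentile(Z[b],[1,5,50,95,99]))
# front face lateral extents of steel box (expect +-.080)
g=(abs(Z)<.03)&(abs(X-.01)<.005)&(abs(Y)<.1);print("box y",np.percentile(Y[g],[.5,99.5]))
E
```

```text
-0.0022549716138367884 0.021777320143064174
-0.001634986883692507 -0.020187774912896948
front face x (expect .010) 0.008421114417509729 [0.00488007 0.00841483]
255 bez x [-0.00275209  0.00025253  0.00823121] y [-0.02552499 -0.01858461  0.00160081  0.02168988  0.02306112] z [-2.73901522e-02 -1.72713808e-02 -2.90582532e-05  1.78961666e-02
  1.90855169e-02]
box y [-0.0799425   0.08133698]
```

```bash
python3 - <<'E'
from h import *
P0=r.state()["tool_pos"]; B=SLOT-XD*LT; B[2]=.0535
print(r.line_to(B+XD*.012,velocity=.03,f_stop=2.5)); s=st()
if (s["tool_pos"]-B)@XD>.008:
    r.hold(.3)
    print(r.line_to(B+XD*.044,velocity=.01,f_stop=2.5)); s=st();r.hold(.3);s=st()
print("depth",(s["tool_pos"]-B)@XD,"Fx",s["wrist_force"]@XD,"Fy",s["wrist_force"]@YD)
E
```

```text
False
8.33 [0.4976 0.0564 0.0535] [ 0.07  0.42 -0.47] [ 0.03  0.04 -0.01] 0.0143
True
9.76 [0.5029 0.055  0.053 ] [ 1.    0.71 -1.25] [0.05 0.03 0.  ] 0.0143
10.06 [0.5027 0.055  0.0528] [ 0.96 -0.18 -0.35] [-0.01  0.   -0.03] 0.0138
depth 0.01718043231401305 Fx 0.9756973178154363 Fy 0.051006995921900306
```

```bash
cat >> h.py <<'E'
B=SLOT-XD*LT; B[2]=.0535
def F(n=6):
    f=[]
    for _ in range(n): r.hold(.03); f.append(r.state()["wrist_force"])
    f=np.mean(f,0); return np.array([f@XD,f@YD,f[2]]).round(2)
E
python3 - <<'E'
from h import *
f0=F(10); print("base",f0)
d=.018
while d<.046:
    hit=r.line_to(B+XD*d,velocity=.012,f_stop=5); f=F(); p=r.state()["tool_pos"]-B
    print(round(d,4),p@XD.round(4),f-f0,hit)
    if hit or f[0]-f0[0]<-2.2: break
    d+=.0015
print(st()["time"])
E
```

```text
base [ 0.28 -0.01 -0.15]
0.018 0.017672776790958415 [-2.33 -0.13 -0.67] False
10.84 [0.5032 0.055  0.0534] [-0.97  0.1  -1.03] [ 0.05  0.53 -0.03] 0.0146
10.8417
```

```bash
python3 - <<'E'
from h import *
def lidz(tag):
    p,d=r.grab_frame("scene");C=cloud("scene",d);O=SLOT+.07*XD;Q=C-O
    X,Y=Q@XD,Q@YD;m=(abs(Y)<.075)&(X>-.074)&(X<-.04)&(C[...,2]>.07)&(C[...,2]<.25);return np.percentile(C[...,2][m],[50,90]).round(4)
print("lid",lidz(0))
f0=np.array([.28,0,-.15]); d=.0185
while d<.029:
    hit=r.line_to(B+XD*d,velocity=.012,f_stop=6); f=F(); p=r.state()["tool_pos"]-B
    print(round(d,4),(p@XD).round(4),p[2].round(4),f-f0,hit)
    if hit or f[0]-f0[0]<-6.5: break
    d+=.001
print(lidz(1));st()
E
```

```text
lid [0.0987 0.1002]
0.0185 0.0183 -0.0001 [-3.74 -0.15 -0.71] False
0.0195 0.0195 -0.0 [-4.18 -0.24 -1.21] False
0.0205 0.0204 -0.0 [-4.86 -0.05 -0.97] False
0.0215 0.0214 -0.0001 [-5.29 -0.18 -0.57] False
0.0225 0.0223 -0.0001 [-5.43 -0.43 -0.67] False
0.0235 0.0231 -0.0001 [-6.02 -0.07 -0.58] False
0.0245 0.024 -0.0001 [-6.73 -0.6  -0.8 ] False
[0.1091 0.1149]
14.09 [0.5094 0.0535 0.0533] [-7.04  1.74 -0.43] [0.31 1.35 0.01] 0.0143
```

The force rose by 0.6 N per mm, as the catch should, and the lid is already rising. I'll hold until it is clearly up and then withdraw.

```bash
cat >> h.py <<'E'
def lidz():
    p,d=r.grab_frame("scene");C=cloud("scene",d);O=SLOT+.07*XD;Q=C-O
    X,Y=Q@XD,Q@YD;m=(abs(Y)<.075)&(X>-.074)&(X<-.04)&(C[...,2]>.075)&(C[...,2]<.25);return np.percentile(C[...,2][m],[50,90]).round(4)
E
python3 - <<'E'
from h import *
z=0
for i in range(12):
    r.hold(.4); n=lidz(); print(n,F(2)); 
    if n[1]>.15 and abs(n[1]-z)<.0015: break
    z=n[1]
print(r.line_to(B-XD*.04,velocity=.06)); st()
print(lidz())
P=B-XD*.04
r.line_to([P[0],P[1],.12],velocity=.15)
r.goto([*G[:2],.10],down(KPSI)); 
print(r.line_to(G+[0,0,.001],velocity=.08,f_stop=6)); st()
r.ungrasp(); r.line_to([*G[:2],.14]); st()
snap("top","placed.png",140,240,240,310,5)
p,d=snap("scene","lidup.png",200,360,180,420,2.5)
E
```

```text
[0.1253 0.1322] [-6.28  0.17 -0.66]
[0.09   0.1508] [-6.72 -0.73 -0.82]
[0.0893 0.1665] [-6.94  0.42 -1.21]
[0.0893 0.1664] [-7.15 -0.54 -0.28]
False
17.38 [0.4476 0.0684 0.0535] [-0.51 -0.09 -1.08] [0.01 0.03 0.04] 0.0142
[0.089  0.1665]
True
20.47 [0.5075 0.3772 0.0238] [-0.43 -0.65  5.96] [-0.03  0.1  -0.01] 0.0142
22.08 [0.5076 0.3774 0.1391] [-0.07  0.11 -0.18] [ 0.03 -0.05  0.05] 0.0851
```

View pics/lidup.png

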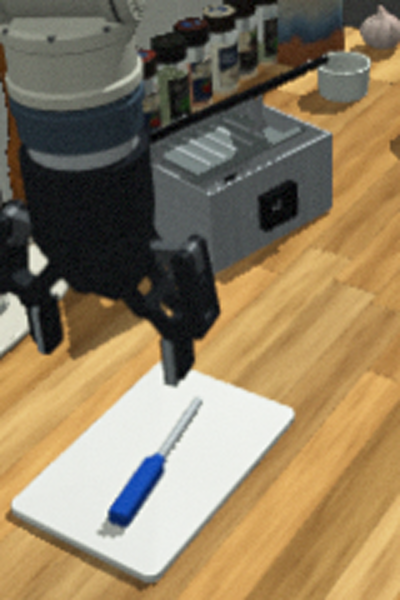

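The key lies on the trivet, with its handle at about (137,490) and tip at (200,400) in the crop, and the lid is up. Next I'll swing the lid with closed fingers pushing their front side against the lip and turning with it. First I'll check that the path is reachable.

```bash
cat >> h.py <<'E'
HIN=SLOT+XD*(.125-.001); HIN=np.array([HIN[0],HIN[1],.094]); Z3=np.array([0,0,1.])
def pose(th,back=0.,rad=.129,al=.06):
    a=th-al; c=HIN-XD*rad*np.cos(a)+Z3*rad*np.sin(a)
    p=np.clip(np.pi/2-a,.15,1.1); d=np.sin(p)*XD-np.cos(p)*Z3; n=np.cos(p)*XD+np.sin(p)*Z3
    return c-.006*d-(.011+back)*n, down(PSI,False,p)
E
python3 - <<'E'
from h import *
for th,b in((.55,.06),(.55,.015),(.55,0),(.8,0),(1.1,0),(1.4,0),(1.6,0),(1.75,0),(1.8,0)):
    P,Q=pose(th,b);q=r.solve_ik(P,Q);print(th,b,P.round(3),None if q is None else np.round(q,2))
E
```

```text
0.55 0.06 [0.566 0.04  0.095] None
0.55 0.015 [0.587 0.035 0.135] None
0.55 0 [0.594 0.033 0.148] None
0.8 0 [0.61  0.029 0.177] [-0.01  0.07 -0.76 -0.08 -0.16  0.15]
1.1 0 [0.639 0.023 0.205] [-0.06  0.14 -0.37  0.53 -0.09  0.15]
1.4 0 [0.674 0.014 0.223] [-0.09  0.34  0.05  1.06 -0.03  0.14]
1.6 0 [0.699 0.008 0.227] [-0.1   0.43  0.22  1.21 -0.02  0.13]
1.75 0 [0.718 0.004 0.226] [-0.1   0.46  0.27  1.23 -0.02  0.13]
1.8 0 [0.724 0.002 0.225] [-0.11  0.47  0.29  1.24 -0.02  0.13]
```

```bash
sed -i 's/def pose(th,back=0.,rad=.129,al=.06):/def pose(th,back=0.,rad=.129,al=.06,pm=.7):/; s/,.15,1.1)/,.15,pm)/' h.py
python3 - <<'E'
from h import *
for pm in(.6,.7,.8,.9):
  for th,b,s in((.55,.018,.07),(.55,.018,0),(.55,0,0),(.7,0,0),(.9,0,0)):
    P,Q=pose(th,b,pm=pm);q=r.solve_ik(P-XD*s,Q);print(pm,th,b,s,(P-XD*s).round(3),None if q is None else np.round(q,2))
E
```

```text
0.6 0.55 0.018 0.07 [0.509 0.054 0.143] [ 0.02 -0.02 -0.77  0.23 -0.14  0.21]
0.6 0.55 0.018 0 [0.577 0.037 0.143] [-0.02  0.09 -0.66  0.23 -0.12  0.18]
0.6 0.55 0 0 [0.592 0.034 0.153] [-0.03  0.1  -0.62  0.26 -0.12  0.17]
0.6 0.7 0 0 [0.602 0.031 0.17 ] [-0.03  0.1  -0.57  0.31 -0.11  0.17]
0.6 0.9 0 0 [0.619 0.027 0.189] [-0.04  0.1  -0.51  0.37 -0.11  0.16]
0.7 0.55 0.018 0.07 [0.51  0.053 0.141] [ 0.04 -0.02 -0.87  0.05 -0.17  0.21]
0.7 0.55 0.018 0 [0.579 0.037 0.141] [-0.01  0.08 -0.76  0.05 -0.14  0.17]
0.7 0.55 0 0 [0.592 0.034 0.152] [-0.02  0.09 -0.71  0.08 -0.14  0.17]
0.7 0.7 0 0 [0.602 0.031 0.169] [-0.02  0.08 -0.67  0.14 -0.14  0.16]
0.7 0.9 0 0 [0.619 0.027 0.188] [-0.03  0.08 -0.6   0.19 -0.13  0.16]
0.8 0.55 0.018 0.07 [0.512 0.053 0.138] [ 0.05 -0.01 -0.96 -0.16 -0.2   0.2 ]
0.8 0.55 0.018 0 [0.58  0.037 0.138] [-0.    0.09 -0.85 -0.16 -0.17  0.17]
0.8 0.55 0 0 [0.592 0.034 0.151] [-0.01  0.09 -0.81 -0.11 -0.16  0.16]
0.8 0.7 0 0 [0.602 0.031 0.167] [-0.01  0.08 -0.76 -0.05 -0.16  0.16]
0.8 0.9 0 0 [0.619 0.027 0.187] [-0.03  0.08 -0.63  0.14 -0.14  0.15]
0.9 0.55 0.018 0.07 [0.514 0.053 0.136] None
0.9 0.55 0.018 0 [0.582 0.036 0.136] [ 0.01  0.12 -0.94 -0.38 -0.19  0.15]
0.9 0.55 0 0 [0.593 0.034 0.15 ] [ 0.    0.1  -0.9  -0.32 -0.19  0.15]
0.9 0.7 0 0 [0.603 0.031 0.166] [-0.    0.09 -0.86 -0.26 -0.18  0.15]
0.9 0.9 0 0 [0.619 0.027 0.187] [-0.03  0.08 -0.63  0.14 -0.14  0.15]
```

```bash
sed -i 's/pm=.7)/pm=.8)/' h.py
python3 - <<'E'
from h import *
r.close()
P,Q=pose(.55,.018)
r.line_to(r.state()["tool_pos"]+[0,0,.08],velocity=.2)
A=P-XD*.07; r.goto([A[0],A[1],.22],Q); r.line_to(A,velocity=.12); st()
print(r.line_to(P,velocity=.08,f_stop=6)); f0=F(); st()
for th in np.arange(.5,.95,.08):
    P,Q=pose(th); hit=r.line_to(P,Q,velocity=.05,f_stop=9); print(round(th,2),F(3)-f0,hit)
    if hit: break
st(); p,d=snap("scene","push.png",200,420,140,320,3)
E
```

```text
25.84 [0.5125 0.0531 0.1386] [-0.52  0.2   0.58] [0.14 0.6  0.02] 0.0002
False
27.07 [0.5798 0.0368 0.1382] [0.59 1.36 0.38] [0.12 0.64 0.02] -0.0001
0.5 [-0.75 -0.62 -0.05] False
0.58 [-0.01 -0.05 -0.5 ] False
0.66 [-0.61 -1.3  -0.5 ] False
0.74 [-0.48 -0.65 -0.87] False
0.82 [-1.3  -0.19 -0.43] False
0.9 [-1.18  0.23 -0.38] False
29.86 [0.6186 0.0274 0.1867] [-1.6   0.54  0.32] [0.19 0.68 0.01] 0.0004
```

View pics/push.png

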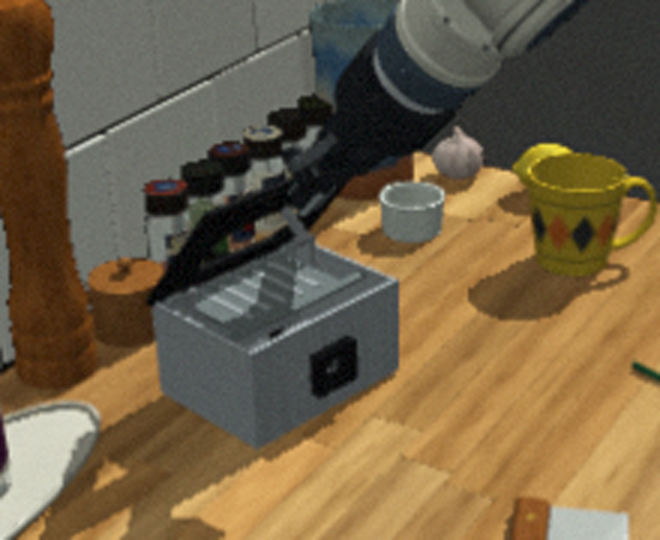

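The picture shows the lid being lifted on the fingers near (300,210), with its lip at about (230,215) and the forces low. I'll carry on along the arc, then back off.

```bash
python3 - <<'E'
from h import *
f0=np.array([.3,.5,.6])
for th in np.arange(1.0,1.86,.1):
    P,Q=pose(th); hit=r.line_to(P,Q,velocity=.06,f_stop=9); print(round(th,2),F(3),hit)
    if hit: break
r.hold(.5);st()
np.savez("end.npz",d=(D:=r.grab_frame("scene"))[1],p=D[0])
cv2.imwrite("pics/end.png",cv2.resize(D[0][100:310,180:440,::-1],None,fx=2.5,fy=2.5))
E
```

```text
1.0 [-0.86  0.2  -0.33] False
1.1 [-0.29 -0.36 -0.59] False
1.2 [-0.57 -0.35 -0.77] False
1.3 [-0.15 -0.17  0.41] False
1.4 [-0.28 -0.29  0.02] False
1.5 [ 0.49 -0.16  0.4 ] False
1.6 [-0.36 -0.16  0.57] False
1.7 [0.06 0.49 0.15] False
1.8 [-0.24  0.68 -0.21] False
34.66 [0.7242 0.0021 0.2255] [-0.44  0.7   0.08] [0.03 0.15 0.04] -0.0
```

View pics/end.png

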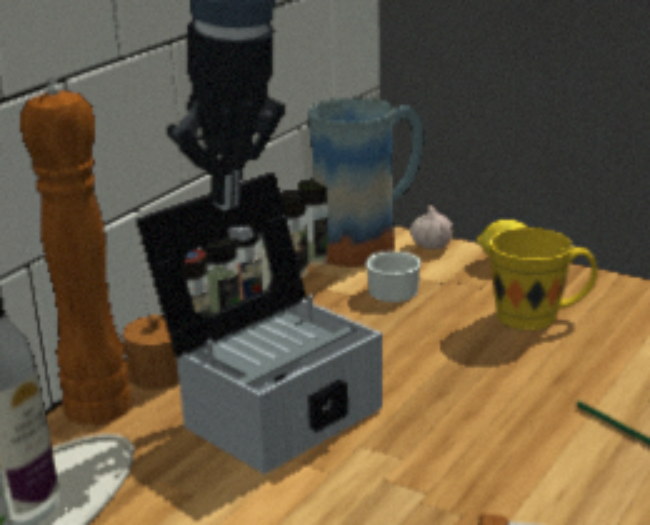

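The lid stands past vertical, with its top edge around (210,195). I'll back off, then check the lid angle and the key.

```bash
python3 - <<'E'
from h import *
p=r.state()["tool_pos"]; p1=p-XD*.12; r.line_to(p1,velocity=.12); r.line_to(p1+[0,0,.1],velocity=.15); r.hold(1.5); st()
p,d=r.grab_frame("scene");C=cloud("scene",d)
Q=C-HIN;X,Y,Z=Q@XD,Q@YD,Q[...,2]
m=(abs(Y)<.08)&(Z>.03)&(Z<.125)&(X>-.03)&(X<.1)&(p.max(-1)<60)
k=np.polyfit(Z[m],X[m],1);print("lid angle ~",np.pi/2+np.arctan(k[0]),m.sum())
p2,d2=r.grab_frame("top");H=cv2.cvtColor(p2,cv2.COLOR_RGB2HSV);v,u=np.where((H[...,0]>100)&(H[...,0]<130)&(H[...,1]>140))
w=(u>140)&(u<235)&(v>240)&(v<310);print("handle",onz("top",(u[w].mean(),v[w].mean()),.02),w.sum())
cv2.imwrite("pics/fin.png",p[100:430,180:480,::-1])
E
```

```text
38.17 [0.6075 0.0301 0.3255] [ 0.24 -1.31  0.54] [-0.03  0.18 -0.01] 0.0
lid angle ~ 1.9974188252247091 1445
handle [0.5097837  0.36855367 0.02      ] 139
```

View pics/fin.png

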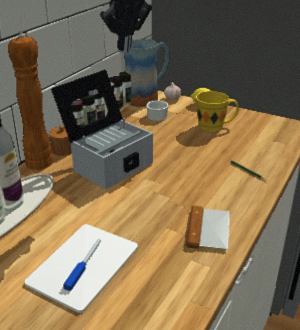

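The lid rests at 2.0 rad, the key lies mid-trivet at (82,265), and the arm is clear of everything.

```bash
python3 -c "
from rig import r
print(r.sign_off())"
```

```text
the job is handed in; nothing more can be done
None
```

I handed the job in at about 38 s on the robot's clock: the key released the catch at about 7 N, the lid rests fully back at about 2.0 rad, and the key lies near the middle of the trivet; the mug and ramekin were not touched.

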